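# Offer a carton up to its bay

## Robot

A 6-joint arm with a two-finger parallel gripper is mounted at the origin on a cart in front of the work surface, level with it; the furniture and walls round the work are solid. World frame = base frame: x ahead of the robot, y to its left, z up, the work surface at z = 0. Lengths are in m, angles in rad, forces in N, time in s.
With the tool pointing down it reaches from about 0.375 to 0.9 m from the base axis. Payload 3.1 kg.
Tool frame: the origin (TCP) lies midway between the tips of the shut fingers; the grasp point (between the pads) lies robot.grip_depth behind it (robot.grip_depth is the distance from the TCP to the grasp point, in m); z points along the fingers, y is the line along which they close (so a half turn about z gives the same grasp; the last joint's range is limited). The gripper opens to 87 mm and grips with 3 to 60 N. Pads are 19 mm wide; open, the fingers measure 117 mm over their backs; the gripper's body (75 mm by 190 mm) begins 51 mm behind the grasp point.
Start: joints at [1.052, 0.527, 1.433, -0, 1.181, -0.178], TCP at [0.209, 0.589, 0.223] pointing down, gripper open.
Joint ranges: [-3.08, 3.08], [-0.75, 2.2], [0.22, 2.44], [-1.43, 4.57], [0, 2.65], [-2.85, 2.85]. Speed limits (rad/s): [2.79, 2.79, 3.14, 3.14, 3.14, 3.14].

## Interface

Orientations are given as a unit quaternion [x, y, z, w].
In Python, from rig import robot gives the robot as it stands.
- The arm moves only by the tool move_tool, called after "Call:" as a command line: name --argument value ..., lists and objects as JSON in quotes. Schema: {"type":"object","properties":{"deltas":{"type":"array","items":{"type":"array","items":{"type":"array","items":{"type":"number"},"minItems":4,"maxItems":4},"minItems":1,"maxItems":20},"minItems":1,"maxItems":1},"aperture":{"type":"number"},"force":{"type":"number"},"only":{"type":"string"},"quiet":{"type":"boolean"},"lines":{"type":"string"}},"required":["deltas"],"additionalProperties":false}. deltas is a list that holds a single list of rows (three levels of brackets), with 1 to 20 rows, each of 4 numbers: dx, dy, dz in normalised numbers (1 is 0.5 m), then a turn about the tool's z in a scale on which 1.0 is 2 pi rad; each row shifts and turns the commanded pose from where the row before left it, along the tool's axes as they then stand; what a row does not reach is not made up. A row lasts 1/12 s, in which the tool goes at most 0.0417 m and 0.125 rad, less where a joint would pass 70% of its speed; a pose out of reach is approached as far as the arm can. aperture is the finger opening in m, set as the call begins (left out keeps the last). The fingers move at their own pace and stop on an object; force is the grip in N (left out, the last holds). Time passes only in rows, so rows that do not move let the fingers close. The tool returns the time, the measured TCP pose, the force, the opening and the grip force at its end. only (a regular expression) keeps the lines of the reply that match it, lines (a string "A,B") keeps lines A to B, and quiet returns only ok. No shift or turn number may pass 1 either way. Input that does not fit is refused with a message, and nothing moves.
- robot.get_obs(): the state, without advancing time (a new reading comes with each control period).
- robot.camera(name): name is "side" or "top" or "wrist"; returns a dict with "img" (384x512x3 uint8, red, green, blue), "fx", "fy", "cx", "cy" (pixels), "xyz" and "attitude" of the camera in the world. Camera axes: x right, y down, z forward; pixel columns grow to the right and rows downward; lengths in m; the calibration is good to about 2 mm. A picture is of the moment at which its call begins. There is no depth.
- robot.hand_in(): hands the job in; it is judged then, once.
The state is a dict: "time": time; "q": joint angles; "joint_velocities": joint speeds; "joint_torque": joint torques, N m; "position": TCP position; "tool_rot": TCP orientation; "ft_force": force on the tool from outside, world axes, zero at the start; "moment": the same for the moment, N m; "grip_width": finger opening in m; "grip_force": force on a finger pad.
Only numpy, scipy, OpenCV 4.12 (cv2) and the standard library are available. Lean on these libraries where they do the work, as an engineer would, in place of code of your own. Each camera call takes 0.05 s, during which the arm holds its last target. There are 200 camera calls.

## Task

Pick up the small carton that stands alone on the worktop, gripping it gently (it is thin card: a squeeze of 50 N from each finger would crush it), and lift it over the row of jars in the spice rack. Then hold it upright and still over the empty bay of the organiser, centred and squared up so that it would drop straight in, its underside about 2 cm above the rim and touching nothing, so that I can check the fit; finish while still holding it there. Do not disturb the jars, the other cartons or the things standing about.

Things in the scene. Friction and masses are not known exactly. Their poses are not given: they have to be found in the camera images.
- carton: the carton to carry: small closed dark-red card box, 39 (own x) x 66 (own y) x 74 mm high, about 60 g, upright on the worktop, alone, across the spice rack from the organiser. Origin at the centre of its underside, z up. Grip it across the 39 mm width (along its x). Half round it is the same. Thin card: the squeeze must stay below 50 N on each finger.
- organiser: white open-topped organiser, fixed, 94 (own x) x 195 (own y) x 55 mm high, walls and floor 6 mm; origin at the centre of its underside, rim 55 mm above it. Three equal bays in a row along its y, centres at y = -63, 0, +63 mm, each 82 (x) x 57 (y) mm inside, open upward. A carton fits a bay with its 39 mm width along the organiser's y.
- liner: thin cork liner, 70 x 45 x 3 mm, fixed on the floor at the centre of the one empty bay (which of the three varies), 6 mm above the organiser's origin; axes parallel to the organiser's. Origin at the centre of its underside: straight above it the carton must hover.
- spice_rack: spice rack: low open wooden tray fixed to the worktop between carton and organiser, 235 (own x, pointing roughly away from the robot) x 60 (own y) x 36 mm high, holding a row of four spice jars; origin at the centre of its underside. The jar tops reach 111 mm above the worktop.
- jar_0: loose capped glass spice jar, about 45 mm across, 103 mm high, standing in the spice rack; origin at the centre of its underside. Leave it alone.
- jar_1: loose capped glass spice jar, about 45 mm across, 106 mm high, standing in the spice rack; origin at the centre of its underside. Leave it alone.
- jar_2: loose capped glass spice jar, about 45 mm across, 102 mm high, standing in the spice rack; origin at the centre of its underside. Leave it alone.
- jar_3: loose capped glass spice jar, about 45 mm across, 106 mm high, standing in the spice rack; origin at the centre of its underside. Leave it alone.
- filler_a: carton of the same kind (39 x 66 x 74 mm), loose, already standing in a bay of the organiser and sticking out of it, its top 80 mm above the worktop; origin at the centre of its underside. Leave it alone.
- filler_b: carton of the same kind (39 x 66 x 74 mm), loose, already standing in a bay of the organiser and sticking out of it, its top 80 mm above the worktop; origin at the centre of its underside. Leave it alone.
- mustard_jar: squat glass jar with a screw cap, 62 mm across, 100 mm high, loose on the worktop behind the work; origin at the centre of its underside. Leave it alone.
- dropper_bottle: small brown dropper bottle, 33 mm across, 102 mm high, loose on the worktop behind the work; origin at the centre of its underside. Leave it alone.

How it is judged:
On the way:
1. the carton is carried over the spice rack, its underside higher than the jar tops (x of carton in the frame of spice_rack between -0.15 and 0.15 m and y of carton in the frame of spice_rack between -0.06 and 0.06 m and z of carton in the frame of spice_rack above 0.113 m and contact force between the fingers and carton above 1 N).
At the end, for the whole second after the job is handed in: the fingers hold the carton still and upright (within 0.1 rad) over the empty bay: its centre within 8 mm of the liner's centre along each of the organiser's two sides, squared up within 0.12 rad, its underside 5 to 40 mm above the organiser's rim, touching nothing but the fingers (x of carton in the frame of liner between -0.008 and 0.008 m and y of carton in the frame of liner between -0.008 and 0.008 m and z of carton in the frame of organiser between 0.06 and 0.095 m and angle between the x axis of carton and the y axis of organiser, either way round below 0.12 rad and angle between carton's own z axis and vertical below 0.1 rad and linear speed of carton below 0.02 m/s and contact force between the fingers and carton above 1 N and contact force between carton and organiser below 0.1 N and contact force between carton and liner below 0.1 N and contact force between carton and spice_rack below 0.1 N and contact force between carton and filler_a below 0.1 N and contact force between carton and filler_b below 0.1 N and contact force between carton and jar_0 below 0.1 N and contact force between carton and jar_1 below 0.1 N and contact force between carton and jar_2 below 0.1 N and contact force between carton and jar_3 below 0.1 N and contact force between carton and mustard_jar below 0.1 N and contact force between carton and dropper_bottle below 0.1 N); the arm keeps its last pose, push and grip.
It fails at once if a jar, another carton or a bystander is shifted by more than 30 mm or tipped by more than 0.3 rad ((distance of jar_0 from where it was at the start of the episode above 0.03 m or angle between jar_0's own z axis and vertical above 0.3 rad) or (distance of jar_1 from where it was at the start of the episode above 0.03 m or angle between jar_1's own z axis and vertical above 0.3 rad) or (distance of jar_2 from where it was at the start of the episode above 0.03 m or angle between jar_2's own z axis and vertical above 0.3 rad) or (distance of jar_3 from where it was at the start of the episode above 0.03 m or angle between jar_3's own z axis and vertical above 0.3 rad) or (distance of filler_a from where it was at the start of the episode above 0.03 m or angle between filler_a's own z axis and vertical above 0.3 rad) or (distance of filler_b from where it was at the start of the episode above 0.03 m or angle between filler_b's own z axis and vertical above 0.3 rad) or (distance of mustard_jar from where it was at the start of the episode above 0.03 m or angle between mustard_jar's own z axis and vertical above 0.3 rad) or (distance of dropper_bottle from where it was at the start of the episode above 0.03 m or angle between dropper_bottle's own z axis and vertical above 0.3 rad)).
It fails at once if the carton is squeezed or pressed by the fingers with 50 N a side (both sides together 100 N) or more (contact force between the fingers and carton above 100 N).
It also fails if it takes over 35 s, if anything falls off the work surface, if the arm or the gripper's body presses on something with over 40 N, if the wrist force passes 120 N, or if a joint passes its speed limit or range.

## Working session

There is one attempt and no reset: what is moved stays moved. The work goes in short steps, Python scripts to look and compute and a tool call to move; the robot and the scene stay as the last step left them, time stands still between calls to the robot, and variables do not carry over. Pictures are saved under pics/ and viewed, at most 10 in all, crops included, and the job is handed in when it is done.

```bash
mkdir -p pics
```

Run:
```python
from rig import robot
import cv2,json
o=robot.get_obs();print(o['position'],o['tool_rot'],robot.grip_depth,o['grip_width'],o['time'])
for n in('top','side'):
    c=robot.camera(n);cv2.imwrite(f'pics/{n}0.png',c['img'][...,::-1]);print(n,{k:v for k,v in c.items() if k!='img'})
```

```text
[0.20850159 0.58841746 0.22158892] [ 1.69572137e-01  9.85517198e-01 -1.00681856e-03 -3.58023837e-04] 0.0187 0.08717673932205174 0.0
top {'fx': 430.71328341750615, 'fy': 430.71328341750615, 'cx': 257.9649797323635, 'cy': 189.6741382587585, 'xyz': array([ 0.30558854, -0.01656771,  1.18903492]), 'attitude': array([-0.69796159,  0.71120653, -0.05404039,  0.06414447])}
side {'fx': 440.898487528158, 'fy': 440.898487528158, 'cx': 261.06510280134756, 'cy': 195.15410611321485, 'xyz': array([ 0.09889787, -1.05850798,  0.66626703]), 'attitude': array([ 0.8496019 , -0.16214585,  0.09112726, -0.49353941])}
```

View pics/top0.png

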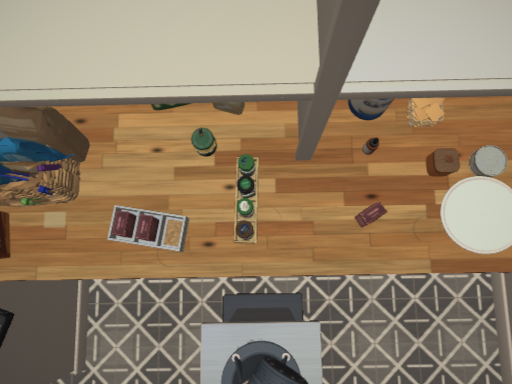

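View pics/side0.png

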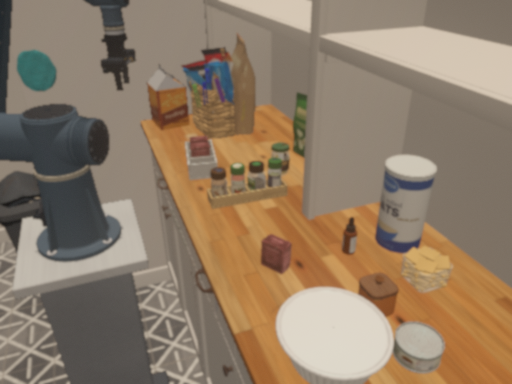

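The top view shows the carton at about (371,214), the organiser at about (147,228) with its empty bay on the right (174,233), and the jars in a column around (246,200). I'll enlarge both ends of the job to get corner positions.

Create h.py:
```python
from rig import robot
import numpy as np,cv2
from scipy.spatial.transform import Rotation as R
def proj(c,P):
    p=(np.atleast_2d(P)-c['xyz'])@R.from_quat(c['attitude']).as_matrix()
    return np.c_[c['cx']+c['fx']*p[:,0]/p[:,2],c['cy']+c['fy']*p[:,1]/p[:,2]]
def ray(c,uv,z):
    uv=np.atleast_2d(uv).astype(float)
    d=np.c_[(uv[:,0]-c['cx'])/c['fx'],(uv[:,1]-c['cy'])/c['fy'],np.ones(len(uv))]@R.from_quat(c['attitude']).as_matrix().T
    return c['xyz']+d*((z-c['xyz'][2])/d[:,2])[:,None]
def crop(img,x,y,w,h,s): return cv2.resize(img[y:y+h,x:x+w],None,fx=s,fy=s,interpolation=cv2.INTER_CUBIC)[...,::-1]
```

Run:
```python
from h import *
t=robot.camera('top');s=robot.camera('side')
a=crop(t['img'],100,198,100,60,8)[:300*2]
b=np.hstack([crop(t['img'],345,194,50,40,8),crop(s['img'],250,225,50,40,8)])
cv2.imwrite('pics/a.png',a);cv2.imwrite('pics/b.png',b)
P=robot.get_obs()['position'];print(proj(t,P),proj(s,P))
print('carton',ray(t,[371,214],.074),'bay',ray(t,[174,233],.009),'jars',ray(t,[[245,230],[247,162]],.11),'dropper',ray(t,[371,147],.1),'mustard',ray(t,[204,138],.1))
for z in(.3,.6): print(z,'panel',ray(t,[[297,158],[312,160]],z).round(3).tolist())
print(ray(s,[310,218],0),'cupboard edge',[ray(t,[200,98],z).round(2).tolist() for z in (0,.4,.6)])
```

```text
[[-10.07751567 312.07136484]] [[122.90177681  86.09622246]]
carton [[ 0.42430386 -0.29387655  0.074     ]] bay [[0.38930349 0.23082278 0.009     ]] jars [[0.38632519 0.03153456 0.11      ]
 [0.56068666 0.02421861 0.11      ]] dropper [[ 0.59615873 -0.29806692  0.1       ]] mustard [[0.62997855 0.13656358 0.1       ]]
0.3 panel [[0.522, -0.089, 0.3], [0.517, -0.12, 0.3]]
0.6 panel [[0.449, -0.065, 0.6], [0.446, -0.085, 0.6]]
[[ 0.60135723 -0.14276635  0.        ]] cupboard edge [[[0.78, 0.16, 0.0]], [[0.62, 0.1, 0.4]], [[0.54, 0.07, 0.6]]]
```

View pics/a.png

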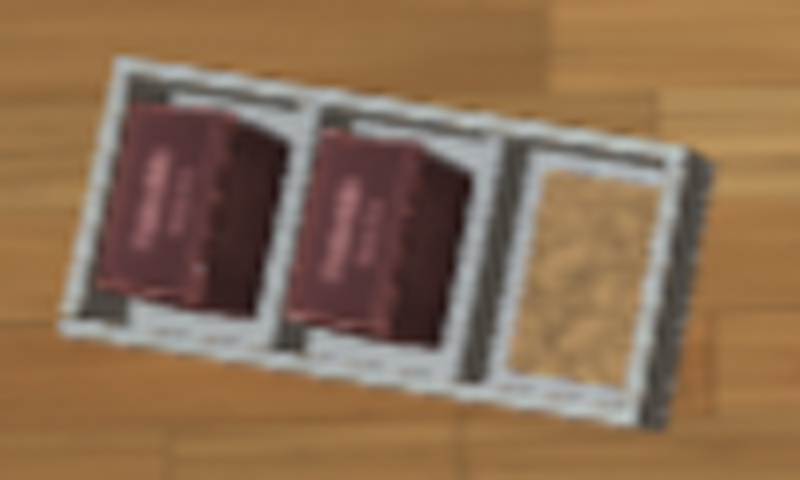

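View pics/b.png

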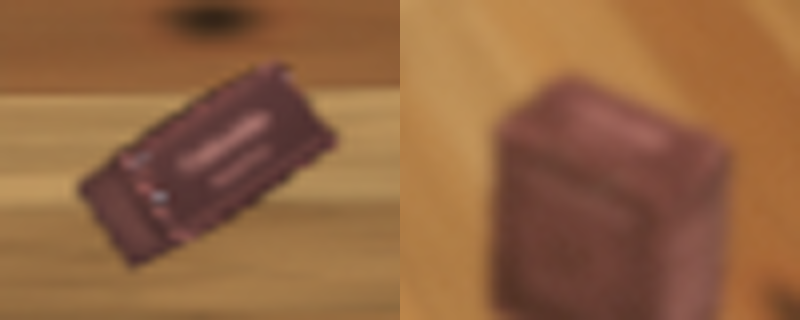

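Create fit.py:
```python
from h import *
from scipy.optimize import least_squares
t=robot.camera('top');s=robot.camera('side')
def px(p,x0,y0,k=8): return (np.array(p)+.5)/k-.5+[x0,y0]
def box(p,sx,sy,z,f=None):
    x,y,a=p;c=np.array([[1,1],[1,-1],[-1,-1],[-1,1]])*[sx/2,sy/2]
    return np.c_[c@np.array([[np.cos(a),np.sin(a)],[-np.sin(a),np.cos(a)]])+[x,y],np.full(4,z)]
def near(c,q,obs): # distance obs->closest projected corner
    d=np.array(obs)[:,None]-proj(c,q)[None];i=np.argmin((d**2).sum(2),1);return d[np.arange(len(obs)),i].ravel()
# carton
top=px([(275,62),(338,140),(178,243),(122,160)],345,194);bot=px([(82,188),(130,268)],345,194)
sd=px([(172,72),(332,150),(98,122)],250,225)
def best(f,x0,angs): return min((least_squares(f,[*x0,a]) for a in angs),key=lambda r:r.cost)
f=lambda p:np.r_[near(t,box(p,.039,.066,.074),top),near(t,box(p,.039,.066,0),bot)]
A=np.arange(-1.5,1.6,.25)
r=best(f,[.424,-.294],A);print('carton top',r.x,r.cost)
g=lambda p:np.r_[f(p),near(s,box(p,.039,.066,.074),sd)]
r=best(g,[.424,-.294],A);print('carton both',r.x,r.cost,near(s,box(r.x,.039,.066,.074),sd).round(1))
rim=px([(115,58),(692,148),(637,428),(60,335)],100,198);lin=px([(545,165),(658,180),(628,385),(510,372)],100,198)
r=best(lambda p:near(t,box(p,.094,.195,.055),rim),[.39,.29],np.arange(-.6,.7,.2));print('org',r.x,r.cost,'bay',r.x[:2]+.063*np.array([np.sin(r.x[2]),-np.cos(r.x[2])]))
r=best(lambda p:near(t,box(p,.07,.045,.009),lin),[.389,.231],np.arange(-.6,.7,.2));print('liner',r.x,r.cost)
print('jars',ray(t,[[245,230],[245,207],[246,185],[247,162]],.11).round(3).tolist())
o=robot.get_obs();print(o['position'],R.from_quat(o['tool_rot']).as_matrix().round(3).tolist())
```

```bash
python3 fit.py
```

```text
carton top [ 0.42826248 -0.30051466  0.55970285] 8.68122272320487
carton both [ 0.42895097 -0.30193278  0.52804183] 17.72229938199495 [ 1.5  1.5 -1.5  1.2  2.6  0.2]
org [ 0.40135407  0.29437632 -0.17360687] 0.18420565675517578 bay [0.3904717  0.23232333]
liner [ 0.39227721  0.23438175 -0.14253975] 1.6344324258014589
jars [[0.386, 0.032, 0.11], [0.444, 0.031, 0.11], [0.501, 0.028, 0.11], [0.561, 0.024, 0.11]]
[0.20878085 0.58883459 0.22222192] [[-0.942, 0.334, -0.0], [0.334, 0.942, -0.001], [0.0, -0.001, -1.0]]
```

Create sil.py:
```python
from h import *
from scipy.optimize import minimize
from fit import box
K=8
def mask(c,x,y,w,h,thr):
    im=cv2.resize(c['img'][y:y+h,x:x+w],None,fx=K,fy=K,interpolation=cv2.INTER_CUBIC).astype(int)
    m=((im[...,1]-im[...,2])<thr).astype(np.uint8)
    n,l,st,_=cv2.connectedComponentsWithStats(m);k=1+np.argmax(st[1:,4]);return (l==k).astype(np.uint8)
def rend(c,p,x,y,w,h,shape):
    P=np.r_[box(p,.039,.066,0),box(p,.039,.066,.074)]
    q=(proj(c,P)-[x,y]+.5)*K-.5;o=np.zeros(shape,np.uint8)
    cv2.fillConvexPoly(o,cv2.convexHull(np.round(q*16).astype(np.int32)),1,shift=4);return o
```

Run:
```python
from sil import *
t=robot.camera('top');s=robot.camera('side')
V=[(t,(345,194,50,40)),(s,(250,225,50,55))]
M=[mask(c,*b,16) for c,b in V]
def err(p,use=(0,1)): 
    return sum((rend(V[i][0],p,*V[i][1],M[i].shape)!=M[i]).sum()/M[i].sum() for i in use)
for use in((0,),(0,1)):
    r=min((minimize(err,[.424,-.294,a],args=(use,),method='Nelder-Mead',options=dict(initial_simplex=np.array([.424,-.294,a])+np.array([[0,0,0],[.015,0,0],[0,.015,0],[0,0,.2]]))) for a in(.4,.8,1.1,1.4)),key=lambda r:r.fun);print(use,r.x,r.fun)
out=[]
for (c,b),m in zip(V,M):
    im=crop(c['img'],*b,K).copy()
    for mm,col in((m,(0,255,0)),(rend(c,r.x,*b,m.shape),(255,255,0))): cv2.drawContours(im,cv2.findContours(mm,0,2)[0],-1,col,1)
    out.append(cv2.copyMakeBorder(im,0,440-im.shape[0],0,0,0))
cv2.imwrite('pics/c.png',np.hstack(out))
```

```text
carton top [ 0.42826248 -0.30051466  0.55970285] 8.68122272320487
carton both [ 0.42895097 -0.30193278  0.52804183] 17.72229938199495 [ 1.5  1.5 -1.5  1.2  2.6  0.2]
org [ 0.40135407  0.29437632 -0.17360687] 0.18420565675517578 bay [0.3904717  0.23232333]
liner [ 0.39227721  0.23438175 -0.14253975] 1.6344324258014589
jars [[0.386, 0.032, 0.11], [0.444, 0.031, 0.11], [0.501, 0.028, 0.11], [0.561, 0.024, 0.11]]
[0.20878701 0.58895692 0.22239325] [[-0.943, 0.334, -0.0], [0.334, 0.943, -0.0], [0.0, -0.0, -1.0]]
(0,) [ 0.42757747 -0.29917529  0.45949324] 0.21369432999803806
(0, 1) [ 0.42777719 -0.29890084  0.43748674] 0.6440028510511348
```

View pics/c.png

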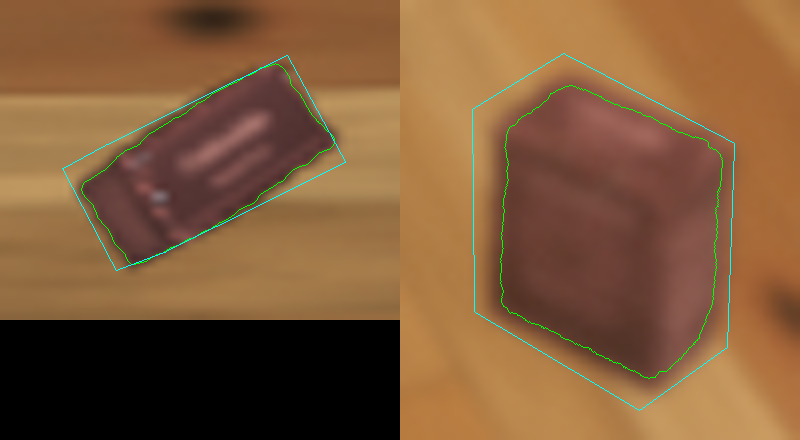

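The outline fit shows the carton looking smaller than its nominal size in both views, about 33 px wide for the model against 27 px seen in the side view. I'll refit with free dimensions, first checking that the base sits on the worktop.

Create car.py:
```python
from sil import *
t=robot.camera('top');s=robot.camera('side')
V=[(t,(345,194,50,40)),(s,(250,225,50,55))]
def rend2(c,p,x,y,w,h,shape):
    P=np.r_[box(p[:3],p[3],p[4],0),box(p[:3],p[3],p[4],p[5])]
    q=(proj(c,P)-[x,y]+.5)*K-.5;o=np.zeros(shape,np.uint8)
    cv2.fillConvexPoly(o,cv2.convexHull(np.round(q*16).astype(np.int32)),1,shift=4);return o
for thr in (16,25,32):
  M=[mask(c,*b,thr) for c,b in V]
  err=lambda p,use=(0,1): sum((rend2(V[i][0],p,*V[i][1],M[i].shape)!=M[i]).sum()/M[i].sum() for i in use)
  x0=np.array([.427,-.299,.53,.036,.06,.068]);S=np.vstack([x0,x0+np.diag([.01,.01,.15,.006,.006,.008])])
  r=minimize(err,x0,method='Nelder-Mead',options=dict(initial_simplex=S,maxiter=2000,xatol=1e-5,fatol=1e-5));print(thr,r.x.round(4),[err(r.x,(i,)).round(3) for i in(0,1)])
```

```bash
python3 car.py | tail -3
```

```text
16 [ 0.4289 -0.3016  0.5724  0.0327  0.0553  0.07  ] [np.float64(0.093), np.float64(0.118)]
25 [ 0.4288 -0.3011  0.5639  0.034   0.059   0.0713] [np.float64(0.067), np.float64(0.095)]
32 [ 0.429  -0.3012  0.5616  0.0353  0.0604  0.072 ] [np.float64(0.066), np.float64(0.083)]
```

Carton pose: (0.429, -0.301), yaw 0.562. I'll compute the moves in tool axes, via (0.42, 0.2).

Create d.py:
```python
import sys,numpy as np
from rig import robot
from scipy.spatial.transform import Rotation as R
o=robot.get_obs();m=R.from_quat(o['tool_rot']).as_matrix();p=o['position']
print('pos',p.round(4),'yaw_y',np.arctan2(m[1,1],m[0,1]).round(4),'t',o['time'],'tilt',m[:,2].round(3))
for a in sys.argv[1:]:
    w=np.array(eval(a));print(w,'->',(m.T@(w-p)).round(4));p=w
```

```bash
python3 d.py '[.42,.2,.222]' '[.429,-.301,.222]'
```

```text
pos [0.2088 0.5891 0.2226] yaw_y 1.2301 t 0.7 tilt [ 0.  0. -1.]
[0.42  0.2   0.222] -> [-0.329  -0.2961  0.0006]
[ 0.429 -0.301  0.222] -> [-0.1759 -0.4692 -0.    ]
```

Careful with the scale: shifts go in shares of 0.5 m and turns go in shares of 2 pi rad. That gives: -0.0274 m is -0.0548, -0.0247 m is -0.0494.

Call:
move_tool --deltas '[[[-0.0548,-0.0494,0,0],[-0.0548,-0.0494,0,0],[-0.0548,-0.0494,0,0],[-0.0548,-0.0494,0,0],[-0.0548,-0.0494,0,0],[-0.0548,-0.0494,0,0],[-0.0548,-0.0494,0,0],[-0.0548,-0.0494,0,0],[-0.0548,-0.0494,0,0],[-0.0548,-0.0494,0,0],[-0.0548,-0.0494,0,0],[-0.0548,-0.0494,0,0]]]' --aperture 0.087 --force 10

```text
time: 1.7
position: [0.4204, 0.1982, 0.2229]
tool_rot: [0.17, 0.986, 0.0, 0.0]
ft_force: [1.1, 0.6, 0.1]
grip_width: 0.087
grip_force: 0.0
```

Call:
move_tool --deltas '[[[-0.027,-0.0722,0,0],[-0.027,-0.0722,0,0],[-0.027,-0.0722,0,0],[-0.027,-0.0722,0,0],[-0.027,-0.0722,0,0],[-0.027,-0.0722,0,0],[-0.027,-0.0722,0,0],[-0.027,-0.0722,0,0],[-0.027,-0.0722,0,0],[-0.027,-0.0722,0,0],[-0.027,-0.0722,0,0],[-0.027,-0.0722,0,0],[-0.027,-0.0722,0,0]]]'

```text
time: 2.78
position: [0.4279, -0.3033, 0.2228]
tool_rot: [0.17, 0.985, -0.0, 0.0]
ft_force: [1.4, 0.3, 0.2]
grip_width: 0.0871
grip_force: 0.0
```

Call:
move_tool --deltas '[[[0,0,0,0.0178],[0,0,0,0.0178],[0,0,0,0.0177],[0,0,0,0.0177],[0,0,0,0.0177],[0,0,0,0.0177],[0,0,0,0],[0,0,0,0]]]'

```text
time: 3.45
position: [0.4283, -0.3012, 0.2226]
tool_rot: [0.482, 0.876, -0.0, 0.0]
ft_force: [0.0, 0.3, -0.0]
grip_width: 0.087
grip_force: 0.0
```

```bash
python3 d.py '[.429,-.301,.035]'
```

Run:
```python
from h import *
c=robot.camera('wrist');im=c['img'][...,::-1].copy()
from fit import box
for z in(0,.074):
    q=proj(c,box([.429,-.301,.562],.039,.066,z));cv2.polylines(im,[np.round(q).astype(int)],True,(255,255,0),1);print(q.round().tolist())
cv2.imwrite('pics/w1.png',im)
```

```text
pos [ 0.4283 -0.3012  0.2226] yaw_y 0.5648 t 3.45 tilt [ 0. -0. -1.]
[ 0.429 -0.301  0.035] -> [-1.000e-04  8.000e-04  1.876e-01]
carton top [ 0.42826248 -0.30051466  0.55970285] 8.68122272320487
carton both [ 0.42895097 -0.30193278  0.52804183] 17.72229938199495 [ 1.5  1.5 -1.5  1.2  2.6  0.2]
org [ 0.40135407  0.29437632 -0.17360687] 0.18420565675517578 bay [0.3904717  0.23232333]
liner [ 0.39227721  0.23438175 -0.14253975] 1.6344324258014589
jars [[0.386, 0.032, 0.11], [0.444, 0.031, 0.11], [0.501, 0.028, 0.11], [0.561, 0.024, 0.11]]
[ 0.4282701  -0.30119426  0.22262451] [[-0.534, 0.845, 0.0], [0.845, 0.534, -0.0], [-0.0, 0.0, -1.0]]
[[270.0, 135.0], [269.0, 189.0], [237.0, 189.0], [236.0, 135.0]]
[[274.0, 145.0], [272.0, 210.0], [234.0, 210.0], [233.0, 144.0]]
```

View pics/w1.png

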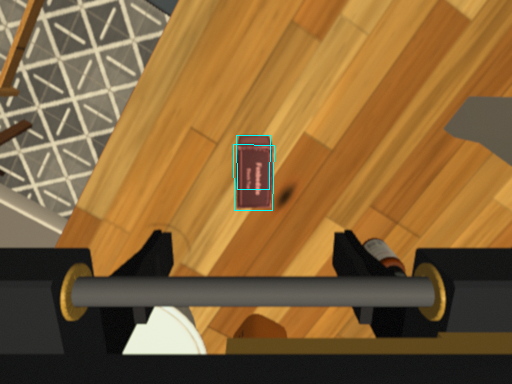

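The wrist view shows the carton's top spanning about (233–274, 145–210), matching the projected model closely. The dropper bottle at (385,255) is clear. Next I descend and grip.

Converted, 0.0325 m is 0.065, 0.031 m is 0.062.

Call:
move_tool --deltas '[[[0,0.0016,0.062,0],[0,0,0.062,0],[0,0,0.062,0],[0,0,0.062,0],[0,0,0.062,0],[0,0,0.065,0],[0,0,0,0]]]'

```text
time: 4.18
position: [0.426, -0.2978, 0.0296]
tool_rot: [0.483, 0.876, 0.002, -0.006]
ft_force: [-0.5, 1.3, -1.4]
grip_width: 0.0869
grip_force: 0.0
```

Call:
move_tool --deltas '[[[0,0,0,0],[0,0,0,0],[0,0,0,0],[0,0,0,0],[0,0,0,0],[0,0,0,0],[0,0,0,0],[0,0,0,0],[0,0,0,0],[0,0,0,0],[0,0,0,0],[0,0,0,0]]]' --aperture 0.02 --force 15

```text
time: 5.18
position: [0.429, -0.3008, 0.0354]
tool_rot: [0.483, 0.875, -0.0, 0.0]
ft_force: [0.6, 1.1, 5.3]
grip_width: 0.0394
grip_force: 15.0
```

Converted, -0.025 m is -0.05, -0.02 m is -0.04.

Call:
move_tool --deltas '[[[0,0,-0.02,0],[0,0,-0.04,0],[0,0,-0.05,0],[0,0,-0.05,0],[0,0,-0.05,0],[0,0,-0.05,0],[0,0,-0.04,0],[0,0,-0.02,0],[0,0,0,0],[0,0,0,0]]]'

```text
time: 6.02
position: [0.4287, -0.3005, 0.195]
tool_rot: [0.483, 0.875, -0.0, 0.0]
ft_force: [-0.3, -0.1, -1.1]
grip_width: 0.0395
grip_force: 15.0
```

```bash
python3 d.py '[.425,0.03,.195]' '[.391,.233,.195]'
```

```text
pos [ 0.4287 -0.3005  0.195 ] yaw_y 0.562 t 6.0167 tilt [ 0. -0. -1.]
[0.425 0.03  0.195] -> [ 0.2817  0.173  -0.    ]
[0.391 0.233 0.195] -> [ 0.1899  0.0794 -0.    ]
```

Converted, 0.0201 m is 0.0402, 0.0124 m is 0.0248.

Call:
move_tool --deltas '[[[0.02,0.012,0,0],[0.0402,0.0248,0,0],[0.0402,0.0248,0,0],[0.0402,0.0248,0,0],[0.0402,0.0248,0,0],[0.0402,0.0248,0,0],[0.0402,0.0248,0,0],[0.0402,0.0248,0,0],[0.0402,0.0248,0,0],[0.0402,0.0248,0,0],[0.0402,0.0248,0,0],[0.0402,0.0248,0,0],[0.0402,0.0248,0,0],[0.0402,0.0248,0,0],[0.0402,0.0248,0,0]]]'

```text
time: 7.27
position: [0.4235, 0.0435, 0.1935]
tool_rot: [0.483, 0.875, -0.001, -0.002]
ft_force: [0.3, -0.2, -0.4]
grip_width: 0.0393
grip_force: 15.0
```

Call:
move_tool --deltas '[[[0.0422,0.0176,0,0],[0.0422,0.0176,0,0],[0.0422,0.0176,0,0],[0.0422,0.0176,0,0],[0.0422,0.0176,0,0],[0.0422,0.0176,0,0],[0.0422,0.0176,0,0],[0.0422,0.0176,0,0],[0.02,0.008,0,0]]]'

```text
time: 8.02
position: [0.3908, 0.2344, 0.1936]
tool_rot: [0.482, 0.876, -0.001, -0.002]
ft_force: [0.5, -0.3, -0.2]
grip_width: 0.0397
grip_force: 15.0
```

Call:
move_tool --deltas '[[[0,0,0,-0.0127],[0,0,0,-0.0159],[0,0,0,-0.0159],[0,0,0,-0.0159],[0,0,0,-0.0159],[0,0,0,-0.0159],[0,0,0,-0.0159],[0,0,0,-0.0159],[0,0,0,-0.0089],[0,0,0,0],[0,0,0,0]]]'

```text
time: 8.93
position: [0.3923, 0.2321, 0.1942]
tool_rot: [0.087, 0.996, -0.0, -0.001]
ft_force: [0.4, 0.0, -1.3]
grip_width: 0.0396
grip_force: 15.0
```

```bash
python3 d.py '[.391,.233,.110]'
```

Run:
```python
from h import *
c=robot.camera('wrist');cv2.imwrite('pics/w2.png',c['img'][...,::-1])
```

```text
pos [0.3923 0.2321 0.1942] yaw_y 1.3963 t 8.9333 tilt [-0.002 -0.001 -1.   ]
[0.391 0.233 0.11 ] -> [0.0013 0.0007 0.0842]
```

View pics/w2.png

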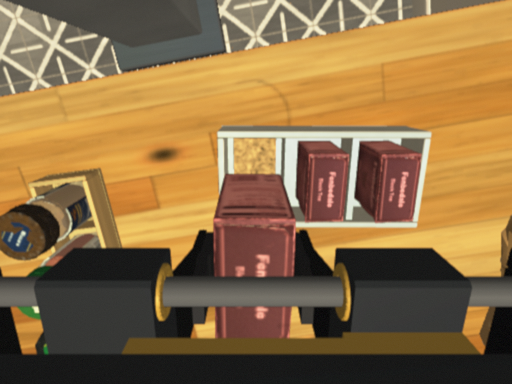

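The wrist view shows the carton held straight above the empty bay at the left end of the organiser. Rim corners are at about (219,129), (430,132) and (417,227). I'll check the organiser pose against these.

Converted, 0.014 m is 0.028, 0.01 m is 0.02.

```bash
python3 - <<'E' | tail -4
from fit import *
c=robot.camera('wrist');obs=np.array([(219,129),(430,132),(417,227)])
r0=least_squares(lambda p:near(t,box(p,.094,.195,.055),rim),[.401,.294,-.17])
w0=[.4013,.2944,-.1736]
print(proj(c,box(w0,.094,.195,.055)).round(1).tolist())
r=least_squares(lambda p:near(c,box(p,.094,.195,.055),obs),w0)
n=lambda x:x[:2]+.063*np.array([np.sin(x[2]),-np.cos(x[2])])
print('wrist',r.x,r.cost,n(r.x))
E
```

```text
jars [[0.386, 0.032, 0.11], [0.444, 0.031, 0.11], [0.501, 0.028, 0.11], [0.561, 0.024, 0.11]]
[0.39292885 0.2323281  0.19468682] [[-0.985, 0.173, -0.001], [0.173, 0.985, -0.0], [0.001, -0.0, -1.0]]
[[415.1, 224.8], [217.4, 224.5], [214.3, 127.9], [430.3, 128.1]]
wrist [ 0.40379288  0.29606907 -0.18243622] 5.616592028226954 [0.39236305 0.23411457]
```

Call:
move_tool --deltas '[[[0.0026,0.0014,0.028,0],[0,0,0.028,0],[0,0,0.028,0],[0,0,0.028,0],[0,0,0.028,0],[0,0,0.02,0],[0,0,0.008,0],[0,0,0,0],[0,0,0,0],[0,0,0,0]]]'

```text
time: 9.97
position: [0.3926, 0.2336, 0.1116]
tool_rot: [0.086, 0.996, 0.0, 0.001]
ft_force: [0.1, -0.2, -1.0]
grip_width: 0.0398
grip_force: 15.0
```

Run:
```python
from h import *
t=robot.camera('top');s=robot.camera('side')
cv2.imwrite('pics/f.png',np.vstack([crop(t['img'],90,180,130,75,6)[:, :780],np.zeros((1,780,3),np.uint8)])[:450])
cv2.imwrite('pics/s.png',crop(s['img'],170,100,110,80,7))
```

```bash
python3 d.py
```

```text
pos [0.3926 0.2336 0.1117] yaw_y 1.398 t 10.0667 tilt [ 0.002  0.    -1.   ]
```

View pics/s.png

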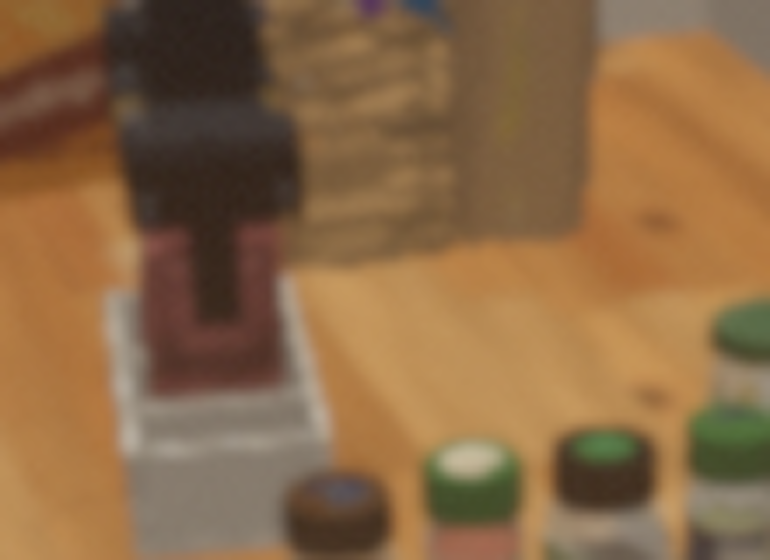

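The side view shows the carton upright between the fingers, centred over the near bay with a gap above the rim. Two independent estimates of the bay centre, (0.3923, 0.2344) and (0.3924, 0.2341), agree with the TCP at (0.3926, 0.2336). I'll let it settle and hand in.

Call:
move_tool --deltas '[[[0,0,0,0],[0,0,0,0],[0,0,0,0],[0,0,0,0],[0,0,0,0],[0,0,0,0]]]'

```text
time: 10.57
position: [0.3921, 0.2334, 0.1111]
tool_rot: [0.086, 0.996, -0.0, 0.0]
ft_force: [-0.5, -0.2, -1.8]
grip_width: 0.0394
grip_force: 15.0
```

```bash
python3 -c "
from rig import robot
print(robot.hand_in())"
```

```text
the job is handed in; nothing more can be done
None
```

I handed the job in at 10.6 s, with the carton gripped at 15 N and held upright about 2 cm above the rim, within about 2 mm of the empty bay's centre by my camera estimates; the hand-in gave no verdict.

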